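Find the loose bottle cap by feel and flag it

TASK

One of the three bottles has a loose cap. Try the caps gently anticlockwise by their grip bars, one at a time, feeling the torque: a tight cap must be left without breaking it loose, and the loose one is to be turned on by about 30 degrees to be sure (never beyond 60). Then move the red flag from its parking block to the hole in front of the loose bottle, pushed fully home and upright, let go, and leave everything else where it stands.

Things in the scene. Friction and masses are not known exactly. Their poses are not given: they have to be found in the camera images.
- bottle_a: a 62 mm round white plastic bottle with a pink band and an orange winged screw cap, clamped upright in its own blue stand block that is bolted down (185 x 90 x 30 mm; it does not move). The letters and places tell nothing about which cap is loose. Origin: on the bottle's axis at table height. The block runs from 45 mm behind the axis (+x of this frame) to 140 mm in front of it (-x). Overall height of bottle and cap 159 mm.
- bottle_a_hole (a point): mouth of the 15 mm upright flag hole in the front end of bottle_a's stand block, on the axis of the hole, level with the block's top (30 mm above the table), 110 mm in front of the bottle's axis; the hole goes 30 mm down to the table.
- cap_a_bar (a point): centre of the orange grip bar standing on the cap of bottle_a: 40 mm long along this frame's x, 12 mm thick along its y, 24 mm tall along z (12 mm above and below this point); under it is the round skirt of the cap, 38 mm across. It lies on the bottle's axis, 147 mm above the table, and turns with the cap. A white stroke marks the +x end of its top.
- thread_a (a joint): how far the cap of bottle_a has slipped on its thread, rad, 0 at the start, + is anticlockwise from above (unscrewing). First the rubber seal winds up like a spring (0.6 to 5 N m/rad, each bottle differs), the bar following the hand by up to 0.12 rad and springing back if let go; then the thread slips, at under 0.08 N m if loose, 0.38 N m or more if tight (a forced tight cap jams at 0.3 rad). Only torque tells which.
- bottle_b: a 62 mm round white plastic bottle with a pink band and an orange winged screw cap, clamped upright in its own blue stand block that is bolted down (185 x 90 x 30 mm; it does not move). The letters and places tell nothing about which cap is loose. Origin: on the bottle's axis at table height. The block runs from 45 mm behind the axis (+x of this frame) to 140 mm in front of it (-x). Overall height of bottle and cap 159 mm.
- bottle_b_hole (a point): mouth of the 15 mm upright flag hole in the front end of bottle_b's stand block, on the axis of the hole, level with the block's top (30 mm above the table), 110 mm in front of the bottle's axis; the hole goes 30 mm down to the table.
- cap_b_bar (a point): centre of the orange grip bar standing on the cap of bottle_b: 40 mm long along this frame's x, 12 mm thick along its y, 24 mm tall along z (12 mm above and below this point); under it is the round skirt of the cap, 38 mm across. It lies on the bottle's axis, 147 mm above the table, and turns with the cap. A white stroke marks the +x end of its top.
- thread_b (a joint): how far the cap of bottle_b has slipped on its thread, rad, 0 at the start, + is anticlockwise from above (unscrewing). First the rubber seal winds up like a spring (0.6 to 5 N m/rad, each bottle differs), the bar following the hand by up to 0.12 rad and springing back if let go; then the thread slips, at under 0.08 N m if loose, 0.38 N m or more if tight (a forced tight cap jams at 0.3 rad). Only torque tells which.
- bottle_c: a 62 mm round white plastic bottle with a pink band and an orange winged screw cap, clamped upright in its own blue stand block that is bolted down (185 x 90 x 30 mm; it does not move). The letters and places tell nothing about which cap is loose. Origin: on the bottle's axis at table height. The block runs from 45 mm behind the axis (+x of this frame) to 140 mm in front of it (-x). Overall height of bottle and cap 159 mm.
- bottle_c_hole (a point): mouth of the 15 mm upright flag hole in the front end of bottle_c's stand block, on the axis of the hole, level with the block's top (30 mm above the table), 110 mm in front of the bottle's axis; the hole goes 30 mm down to the table.
- cap_c_bar (a point): centre of the orange grip bar standing on the cap of bottle_c: 40 mm long along this frame's x, 12 mm thick along its y, 24 mm tall along z (12 mm above and below this point); under it is the round skirt of the cap, 38 mm across. It lies on the bottle's axis, 147 mm above the table, and turns with the cap. A white stroke marks the +x end of its top.
- thread_c (a joint): how far the cap of bottle_c has slipped on its thread, rad, 0 at the start, + is anticlockwise from above (unscrewing). First the rubber seal winds up like a spring (0.6 to 5 N m/rad, each bottle differs), the bar following the hand by up to 0.12 rad and springing back if let go; then the thread slips, at under 0.08 N m if loose, 0.38 N m or more if tight (a forced tight cap jams at 0.3 rad). Only torque tells which.
- flag: the red marker flag, 50 g, one piece: a 12 mm steel pin with tapered foot, 24 mm long, under a round steel collar 24 mm across and 4 mm thick, and above it a red plate 28 mm long (this frame's x), 14 mm thick (y), 32 mm tall, from 12 to 44 mm above the collar's underside. Origin: centre of the underside of the collar, where the pin begins. It stands upright in the parking block, its collar resting on the block.
- park: the small grey parking block, fixed, 60 x 60 x 30 mm, with one 15 mm hole through its centre that holds the flag at the start. Origin: centre of its underside.
- tip_box: bystander: purple pipette tip box, 120 x 85 x 60 mm; origin under its centre.
- tube_rack: bystander: yellow tube rack, 70 x 160 x 47 mm; origin under its centre.
- wash_jar: bystander: round jar with white cap, 60 mm across, 90 mm tall; origin under its centre.
- timer: bystander: white bench timer, 60 x 80 x 18 mm, lying flat; origin under its centre.
Not all that is in view belongs to the job. What is shaped like the bottle_a but green or yellow is not meant.

How it is judged:
On the way, in this order (a step that is already met when the one before it is completed fails the run):
1. the loose cap has been turned on its thread by at least 20 degrees (0.35 rad) (value of joint any of thread_a, thread_b, thread_c above 0.35 rad), for 0.1 s.
2. the flag is in the hole in front of the loose bottle, fully home and upright (((value of joint thread_a above 0.35 rad and horizontal distance between flag and bottle_a_hole below 0.006 m and z of flag in the frame of bottle_a between 0.026 and 0.034 m) or (value of joint thread_b above 0.35 rad and horizontal distance between flag and bottle_b_hole below 0.006 m and z of flag in the frame of bottle_b between 0.026 and 0.034 m) or (value of joint thread_c above 0.35 rad and horizontal distance between flag and bottle_c_hole below 0.006 m and z of flag in the frame of bottle_c between 0.026 and 0.034 m)) and angle between flag's own z axis and vertical below 0.15 rad), for 0.2 s.
At the end, for the whole second after the job is handed in: the flag stands at rest in the hole in front of the bottle with the loose cap, within 6 mm of its axis, its collar within 4 mm of the block's top, leaning less than 0.15 rad; the loose cap has been turned on its thread between 0.35 and 1.05 rad, the tight caps less than 0.12 rad; nothing is held (all of step 2 and linear speed of flag below 0.02 m/s); the robot touches nothing.
It fails at once if a tight cap is broken loose: a second cap turned on its thread by more than 0.12 rad (7 degrees) (value of joint each of thread_a, thread_b above 0.12 rad or value of joint each of thread_b, thread_c above 0.12 rad or value of joint each of thread_a, thread_c above 0.12 rad).
It fails at once if a cap is unscrewed by more than 1.05 rad (60 degrees) (value of joint any of thread_a, thread_b, thread_c above 1.05 rad).
It fails at once if a bystander (tip box, tube rack, jar or timer) is moved by more than 20 mm (distance of any of tip_box, tube_rack, wash_jar, timer from where it was at the start of the episode above 0.02 m).
It also fails if it takes over 72 s, if anything falls off the work surface, if the arm or the gripper's body presses on something with over 40 N, if the wrist force passes 120 N, or if a joint passes its speed limit or range.

ROBOT

A 6-joint arm with a two-finger parallel gripper is mounted at the origin on the work surface. World frame = base frame: x ahead of the robot, y to its left, z up, the work surface at z = 0. Lengths are in m, angles in rad, forces in N, time in s.
With the tool pointing down it reaches from about 0.325 to 0.9 m from the base axis. Payload 6.1 kg.
Tool frame: the origin (TCP) lies midway between the tips of the shut fingers; the grasp point (between the pads) lies robot.hold_point_z behind it (robot.hold_point_z is the distance from the TCP to the grasp point, in m); z points along the fingers, y is the line along which they close (so a half turn about z gives the same grasp; the last joint's range is limited). The gripper opens to 85 mm and grips with 20 to 120 N. Pads are 22 mm wide; open, the fingers measure 114 mm over their backs; the gripper's body (76 mm by 85 mm) begins 54 mm behind the grasp point. The pads swing forward as they close: fully open they stand 13 mm farther back than shut.
Start: joints at [-1.382, 0.22, 1.526, -0, 1.395, -0.126], TCP at [0.194, -0.594, 0.231] pointing down, gripper open.
Joint ranges: [-2.98, 2.98], [-0.91, 2.08], [0.09, 2.57], [-1.24, 4.39], [0.2, 2.65], [-2.68, 2.68]. Speed limits (rad/s): [2.57, 2.57, 3.01, 3.14, 3.14, 3.14].

INTERFACE

Orientations are given as a unit quaternion [w, x, y, z].
In Python, from bench import sensors, eyes, robot, boxes_of gives the robot as it stands. The module is installed in compiled form; this text tells all that it offers.
- The arm moves only by the tool carry_out, never from a script. Its argument "deltas" is one flat list of numbers, 7 for each row, row after row: the shift along the world's x, y, z in m, then the turn, a rotation vector about the world's x, y, z in degrees, then the gripper's target within -1 to 1 (fully open at 1, half-way at 0, shut at -1). A call has 1 to 20 rows; each row shifts and turns the commanded pose from where the row before left it; what a row does not reach is not made up. A row lasts 1/8 s, in which the tool goes at most 62.5 mm and 10.7 degrees, less where a joint would pass 70% of its speed; a pose out of reach is approached as far as the arm can. A call is refused whole if a number of a shift passes 0.0625 or a number of a turn 10.7, either way. A call with a gripper value outside its range is refused whole. The fingers move at their own pace and stop on an object; "force" is the grip in N (left out, the last holds). Time passes only in rows, so rows that do not move let the fingers close. It gives the time, the measured TCP pose, the force, the opening and the grip force at its end, in the units of the state.
- sensors.state(): the state, without advancing time (a new reading comes with each control period).
- eyes.capture(name): name is "scene" or "top" or "wrist"; returns a dict with "pixels" (400x640x3 uint8, red, green, blue), "K" (3x3 intrinsics, pixels), "T" (4x4, takes a point from camera to world coordinates). Camera axes: x right, y down, z forward; pixel columns grow to the right and rows downward; lengths in m; the calibration is good to about 2 mm. A picture is of the moment at which its call begins. There is no depth.
- robot.job_done(): hands the job in; it is judged then, once.
Trained networks look in a picture, given as the dict that the camera call returned (one of the last four; its "shot" number tells which), for a name from the list of things; names that differ only in an ending like _2 or _b are one class to them, and where a whole thing is asked for, a point or a joint stands for the part that bears it (a point fixed in the world has none). Each returns a list of dicts, best first, with "p" (0 to 1); they miss things now and then, are a little off and sometimes report something else, mostly with a low value. They report only what shows in the picture. A call takes as long as a camera call. They do not tell look-alikes from the thing itself.
- boxes_of(picture, target): "extent" ([left, top, right, bottom] in pixels, round what is visible of it).
The state is a dict: "clock": time; "joint_pos": joint angles; "joint_vel": joint speeds; "joint_efforts": joint torques, N m; "tool_pos": TCP position; "orientation": TCP orientation; "force": force on the tool from outside, world axes, zero at the start; "ft_torque": the same for the moment, N m; "gripper_width": finger opening in m; "grasp_force": force on a finger pad.
Only numpy, scipy, OpenCV 4.12 (cv2) and the standard library are available. Lean on these libraries where they do the work, as an engineer would, in place of code of your own. Each camera call takes 0.05 s, during which the arm holds its last target. There are 200 camera calls.

## Working session

There is one attempt and no reset: what is moved stays moved. The work goes in short steps, Python scripts to look and compute and a tool call to move; the robot and the scene stay as the last step left them, time stands still between calls to the robot, and variables do not carry over. Pictures are saved under pics/ and viewed, at most 10 in all, crops included, and the job is handed in when it is done.

Besides the shell and the picture viewer there is one more tool, called after ">>>" as a command line: name --argument value ..., lists and objects as JSON in quotes. carry_out: Moves the arm, as the interface text tells. Its arguments: {"type":"object","properties":{"deltas":{"type":"array","items":{"type":"number"}},"force":{"type":"number"}},"required":["deltas"]}

```bash
mkdir -p pics; python3 - <<'E'
from bench import sensors, eyes, robot, boxes_of
import cv2,numpy as np,pickle
print(sensors.state(), robot.hold_point_z)
for n in ["top","scene"]:
    p=eyes.capture(n); cv2.imwrite(f"pics/{n}1.png",p["pixels"][:,:,::-1]); pickle.dump(p,open(f"{n}1.pkl","wb"))
    print(n,p["K"].tolist(),np.round(p["T"],4).tolist())
    for t in ["bottle_a","cap_a_bar","flag","park","tip_box","tube_rack","wash_jar","timer"]:
        print(t,[(np.round(d["extent"]).tolist(),round(d["p"],2)) for d in boxes_of(p,t)])
E
```

```text
{'clock': 0.0, 'joint_pos': array([-1.38207324e+00,  2.21257888e-01,  1.52765033e+00,  1.10925328e-06,
        1.39468114e+00, -1.26119742e-01]), 'joint_vel': array([ 6.56825021e-04, -6.85676964e-05, -2.21756366e-03, -1.43240701e-03,
       -1.29882351e-03, -9.40100164e-05]), 'joint_efforts': array([-1.07344229e-03, -4.96907151e+01, -3.89397919e+01, -3.39846720e-04,
        1.11942037e-02, -3.50778201e-06]), 'tool_pos': array([ 0.19340971, -0.59366964,  0.23015881]), 'orientation': array([-9.97880192e-04,  9.87634339e-01,  1.56771856e-01, -3.06993074e-05]), 'force': array([-0.86103669,  0.21410957, -0.14898647]), 'ft_torque': array([ 0.01167596, -0.03171667, -0.01512274]), 'grasp_force': 0.0, 'gripper_width': 0.0855857532669463} 0.0187
top [[466.973667917456, 0.0, 314.8356335997656], [0.0, 466.973667917456, 206.80196046411075], [0.0, 0.0, 1.0]] [[-0.0068, -0.9856, 0.1692, 0.3347], [-0.9999, 0.0084, 0.0087, 0.0381], [-0.01, -0.1691, -0.9855, 1.5071], [0.0, 0.0, 0.0, 1.0]]
bottle_a [([193.0, 273.0, 236.0, 339.0], 0.94), ([354.0, 190.0, 386.0, 246.0], 0.84), ([300.0, 207.0, 328.0, 266.0
[... 972 characters left out ...]
.0, 222.0, 309.0, 299.0], 0.95), ([408.0, 168.0, 478.0, 232.0], 0.94), ([304.0, 111.0, 356.0, 169.0], 0.86), ([318.0, 148.0, 384.0, 212.0], 0.75), ([272.0, 176.0, 341.0, 244.0], 0.63)]
cap_a_bar [([357.0, 149.0, 374.0, 168.0], 0.73), ([332.0, 113.0, 347.0, 128.0], 0.63), ([450.0, 170.0, 472.0, 189.0], 0.51)]
flag [([169.0, 275.0, 185.0, 297.0], 0.75), ([164.0, 285.0, 207.0, 314.0], 0.61)]
park [([163.0, 284.0, 208.0, 315.0], 0.83)]
tip_box [([380.0, 145.0, 423.0, 179.0], 0.93)]
tube_rack [([297.0, 271.0, 375.0, 332.0], 0.56), ([171.0, 277.0, 189.0, 298.0], 0.38)]
wash_jar [([389.0, 218.0, 416.0, 257.0], 0.78), ([169.0, 274.0, 187.0, 298.0], 0.17)]
timer [([204.0, 306.0, 249.0, 352.0], 0.77)]
```

```bash
python3 - <<'E'
import cv2
a=cv2.imread("pics/top1.png")[110:360,160:480]; cv2.imwrite("pics/top1c.png",cv2.resize(a,None,fx=2.4,fy=2.4,interpolation=cv2.INTER_CUBIC))
E
```

```text
(no output)
```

View pics/top1c.png

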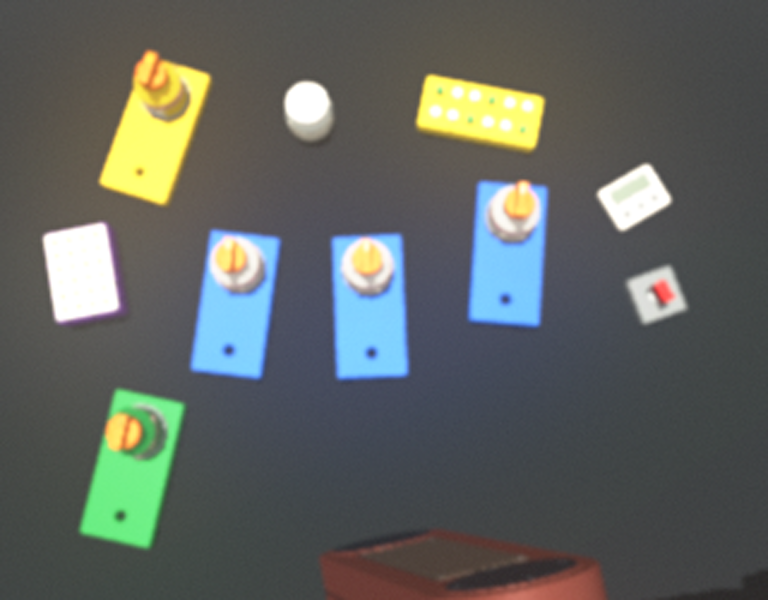

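View pics/scene1.png

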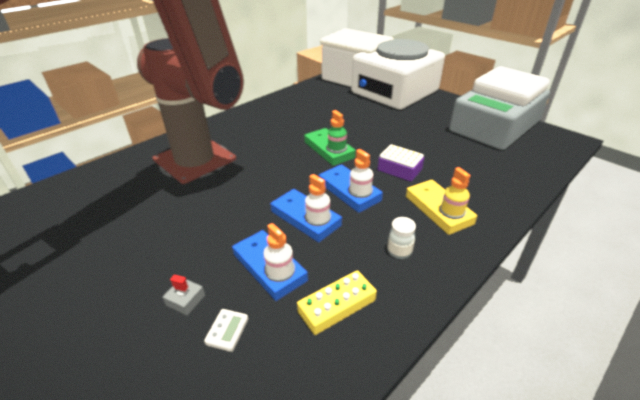

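The top view (2.4x crop, offset 160,110) shows three blue stands. Their bottles are near crop (237,260), (367,260) and (515,205), and their holes near (229,350), (371,352) and (505,299). The flag is in the grey block at (657,295). The green and yellow stands are decoys.

```bash
cat > h.py <<'E'
import numpy as np,cv2,pickle
def ray(p,u,v,z):
    K,T=p["K"],np.array(p["T"]); d=T[:3,:3]@np.linalg.solve(K,[u,v,1]); o=T[:3,3]
    return (o+d*(z-o[2])/d[2])[:2]
def proj(p,X):
    T=np.array(p["T"]); c=T[:3,:3].T@(np.array(X)-T[:3,3]); q=p["K"]@c; return q[:2]/q[2]
def hsv(p): return cv2.cvtColor(p["pixels"],cv2.COLOR_RGB2HSV)
def blobs(m,amin=15):
    c,_=cv2.findContours(m.astype(np.uint8),cv2.RETR_EXTERNAL,cv2.CHAIN_APPROX_NONE)
    return [x for x in c if cv2.contourArea(x)>amin]
E
python3 - <<'E'
from h import *
p=pickle.load(open("top1.pkl","rb")); H=hsv(p)
blue=(H[...,0]>95)&(H[...,0]<125)&(H[...,1]>150)&(H[...,2]>120)
for c in blobs(blue,300):
    r=cv2.minAreaRect(c); B=cv2.boxPoints(r); W=np.array([ray(p,*q,.03) for q in B])
    # longest-edge direction
    e=[W[1]-W[0],W[2]-W[1]]; l=[np.linalg.norm(x) for x in e]; d=e[int(np.argmax(l))]; d=d*np.sign(d[0])
    yaw=np.degrees(np.arctan2(d[1],d[0]))
    x0,y0,w,h=cv2.boundingRect(c); m=np.zeros(blue.shape,np.uint8); cv2.fillConvexPoly(m,cv2.convexHull(c),1)
    k=cv2.erode(m,np.ones((5,5)))&(~blue).astype(np.uint8)
    print("block",W.mean(0).round(4),np.round(l,4),"yaw",yaw.round(1))
    for t in blobs(k,4):
        mm=cv2.moments(t); u,v=mm["m10"]/mm["m00"],mm["m01"]/mm["m00"]; print("   dark",cv2.contourArea(t),round(u,1),round(v,1),ray(p,u,v,.03).round(4))
org=(H[...,0]<22)&(H[...,1]>130)&(H[...,2]>150)
for c in blobs(org):
    (u,v),s,a=cv2.minAreaRect(c); print("orange",round(u,1),round(v,1),np.round(s,1),ray(p,u,v,.152).round(4),"flag?",ray(p,u,v,.06).round(4))
gx=p["pixels"][215:255,415:455].astype(int); m=np.zeros(H.shape[:2],bool); m[215:255,415:455]=gx.max(2)>90
for c in blobs(m,100):
    r=cv2.minAreaRect(c); print("park",ray(p,*r[0],.03).round(4),r)
E
```

```text
orange 337.0 396.5 [5. 8.] [ 0.0372 -0.0074] flag? [ 0.0171 -0.0105]
orange 367.0 390.5 [17. 28.] [ 0.0525 -0.0902] flag? [ 0.0334 -0.0989]
orange 318.0 390.0 [18. 18.] [0.0545 0.0448] flag? [0.0355 0.0452]
orange 397.5 387.5 [22.5 26.2] [ 0.0599 -0.1745] flag? [ 0.0412 -0.189 ]
orange 505.0 382.5 [ 33. 154.] [ 0.0717 -0.4706] flag? [ 0.0539 -0.5051]
orange 361.1 369.5 [22.8 24.7] [ 0.1081 -0.0752] flag? [ 0.0927 -0.0829]
orange 566.2 353.5 [ 3.  12.3] [ 0.1478 -0.6458] flag? [ 0.1351 -0.6922]
orange 393.0 363.0 [22.8 25.2] [ 0.1249 -0.1643] flag? [ 0.1106 -0.178 ]
orange 606.5 372.9 [47.8 78.1] [ 0.0956 -0.7514] flag? [ 0.0794 -0.805 ]
orange 607.8 344.7 [ 3.9 65.2] [ 0.1707 -0.7634] flag? [ 0.1596 -0.8178]
orange 214.2 290.2 [ 8.1 13.6] [0.3275 0.3397] flag? [0.327  0.3602]
orange 636.5 254.0 [22.  5.] [ 0.4218 -0.8737] flag? [ 0.4277 -0.9356]
orange 435.8 231.6 [7.2 4.5] [ 0.4911 -0.3015] flag? [ 0.5017 -0.3246]
orange 258.2 217.6 [ 6.1 10.7] [0.5367 0.2165] flag? [0.5504 0.2286]
orange 232.7 151.5 [ 4.2 13.2] [0.7382 0.2961] flag? [0.7656 0.3137]
orange 223.3 139.9 [15.2 15. ] [0.775  0.3254] flag? [0.8049 0.3449]
park [ 0.5029 -0.3229] ((432.9383544921875, 232.3356170654297), (22.120777130126953, 22.58894157409668), 69.44395446777344)
```

```bash
python3 - <<'E'
from h import *
p=pickle.load(open("top1.pkl","rb")); H=hsv(p)
for u,v in [(262,240),(256,218),(313,217),(313,240),(365,225),(376,194),(255,256),(314,256),(370,234),(433,232),(437,231)]: print(u,v,p["pixels"][v,u],H[v,u])
E
```

```text
262 240 [131 209 255] [101 124 255]
256 218 [253 197 104] [ 19 150 253]
313 217 [255 232 123] [ 25 132 255]
313 240 [130 210 255] [101 125 255]
365 225 [127 206 255] [101 128 255]
376 194 [255 223 112] [ 23 143 255]
255 256 [ 69  81 118] [113 106 118]
314 256 [ 64  82 132] [112 131 132]
370 234 [ 66  79 123] [113 118 123]
433 232 [159  87  88] [  0 115 159]
437 231 [255  99  95] [  1 160 255]
```

```bash
python3 - <<'E'
from h import *
p=pickle.load(open("top1.pkl","rb")); H=hsv(p)
blue=(H[...,0]>95)&(H[...,0]<112)&(H[...,1]>85)&(H[...,2]>170)
for c in blobs(blue,300):
    r=cv2.minAreaRect(c); B=cv2.boxPoints(r); W=np.array([ray(p,*q,.03) for q in B])
    e=[W[1]-W[0],W[2]-W[1]]; l=[np.linalg.norm(x) for x in e]; d=e[int(np.argmax(l))]; d=d*np.sign(d[0])
    yaw=np.arctan2(d[1],d[0]); C=W.mean(0)
    print("block",C.round(4),np.round(l,4),"yaw",np.degrees(yaw).round(1),"axis",(C+.0475*d/np.linalg.norm(d)).round(4))
    m=np.zeros(blue.shape,np.uint8); cv2.fillConvexPoly(m,cv2.convexHull(c),1)
    k=cv2.erode(m,np.ones((5,5)))&(~blue).astype(np.uint8)
    for t in blobs(k,4):
        mm=cv2.moments(t); u,v=mm["m10"]/mm["m00"],mm["m01"]/mm["m00"]; print("   dark",cv2.contourArea(t),round(u,1),round(v,1),ray(p,u,v,.03).round(4))
org=(H[...,0]<30)&(H[...,1]>100)&(H[...,2]>190); org[262:]=0; org[:180]=0
for c in blobs(org):
    (u,v),s,a=cv2.minAreaRect(c); print("orange",round(u,1),round(v,1),np.round(s,1),ray(p,u,v,.147).round(4))
E
```

```text
block [0.4916 0.056 ] [0.0971 0.1909] yaw 1.3 axis [0.5391 0.057 ]
   dark 403.5 312.8 220.8 [0.543  0.0579]
block [0.4959 0.2334] [0.1911 0.0977] yaw -7.0 axis [0.543  0.2276]
   dark 424.0 258.6 219.9 [0.5473 0.2313]
block [ 0.5595 -0.1296] [0.1895 0.0976] yaw -5.3 axis [ 0.6068 -0.134 ]
   dark 409.5 373.2 199.1 [ 0.6119 -0.1368]
orange 436.1 231.1 [8.6 4.8] [ 0.493  -0.3037]
orange 312.6 218.2 [11.4 10.4] [0.5343 0.057 ]
orange 255.8 217.2 [11.3 10.6] [0.5384 0.2245]
orange 375.5 192.5 [15. 11.] [ 0.6097 -0.1302]
orange 621.5 181.0 [ 2. 27.] [ 0.638  -0.8593]
orange 217.5 187.0 [14. 33.] [0.6306 0.3401]
```

>>> carry_out --deltas '[0.03, 0.04, 0.03, 0, 0, 0, 1, 0.04, 0.05, 0.03, 0, 0, 0, 1, 0.04, 0.05, 0.03, 0, 0, 0, 1, 0.04, 0.05, 0.02, 0, 0, -4, 1, 0.04, 0.05, 0.01, 0, 0, -4, 1, 0.04, 0.05, 0, 0, 0, -4, 1, 0.04, 0.05, 0, 0, 0, -4, 1, 0.04, 0.05, 0, 0, 0, -4, 1, 0.04, 0.05, 0, 0, 0, -3, 1, 0, 0, 0, 0, 0, 0, 1, 0, 0, 0, 0, 0, 0, 1]'

```text
clock: 2.28
tool_pos: [0.5261, -0.1758, 0.3425]
orientation: [0.0, 0.999, -0.043, -0.0]
force: [0.1, -0.6, -0.1]
gripper_width: 0.0851
grasp_force: 0.0
```

```bash
cat > look.py <<'E'
import sys
from h import *
from bench import sensors, eyes, robot, boxes_of
n=sys.argv[1]
s=sensors.state(); print("tcp",s["tool_pos"].round(4),"q",s["orientation"].round(4),"t",s["clock"], "w",s["gripper_width"])
p=eyes.capture("wrist"); cv2.imwrite(f"pics/{n}.png",p["pixels"][:,:,::-1]); pickle.dump(p,open(n+".pkl","wb"))
print(np.round(p["T"],4).tolist(), p["K"][0][0])
for t in ["bottle_a","cap_a_bar","flag"]:
    print(t,[(np.round(d["extent"]).tolist(),round(d["p"],2)) for d in boxes_of(p,t)])
E
python3 look.py w1
```

```text
tcp [ 0.5261 -0.1758  0.3425] q [ 2.000e-04  9.991e-01 -4.260e-02 -2.000e-04] t 2.275 w 0.08508768650350464
[[-0.0848, -0.9545, -0.2858, 0.5994], [-0.9964, 0.0816, 0.0232, -0.1808], [0.0012, 0.2868, -0.958, 0.4848], [0.0, 0.0, 0.0, 1.0]] 323.54010009497244
bottle_a [([85.0, 120.0, 214.0, 251.0], 0.97), ([0.0, 126.0, 99.0, 258.0], 0.69), ([248.0, 60.0, 319.0, 198.0], 0.65), ([392.0, 132.0, 450.0, 185.0], 0.65), ([0.0, 267.0, 51.0, 370.0], 0.59)]
cap_a_bar [([373.0, 23.0, 442.0, 100.0], 0.41)]
flag [([420.0, 152.0, 442.0, 178.0], 0.91)]
```

View pics/w1.png

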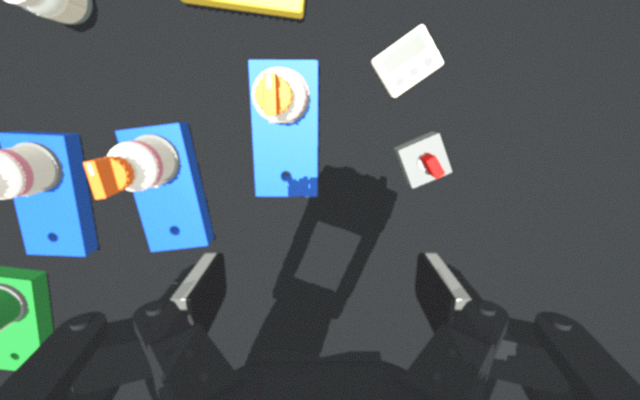

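```bash
python3 - <<'E'
from h import *
a=cv2.imread("pics/w1.png"); p=pickle.load(open("w1.pkl","rb"))
A=cv2.resize(a[55:205,240:330],None,fx=4,fy=4,interpolation=cv2.INTER_CUBIC)
B=cv2.resize(a[130:195,390:460],None,fx=5,fy=5,interpolation=cv2.INTER_CUBIC)
o=np.zeros((600,720,3),np.uint8); o[:600,:360]=A; o[:325,365:715]=B; cv2.imwrite("pics/w1c.png",o)
H=hsv(p)
for u,v in [(265,93),(275,93),(285,93),(275,105),(432,165),(280,150),(405,160)]: print(u,v,H[v,u])
E
```

```text
265 93 [ 30  86 255]
275 93 [ 24 134 255]
285 93 [ 30  79 255]
275 105 [ 27 120 255]
432 165 [  2 153 255]
280 150 [ 97 117 255]
405 160 [ 53   4 246]
```

View pics/w1c.png

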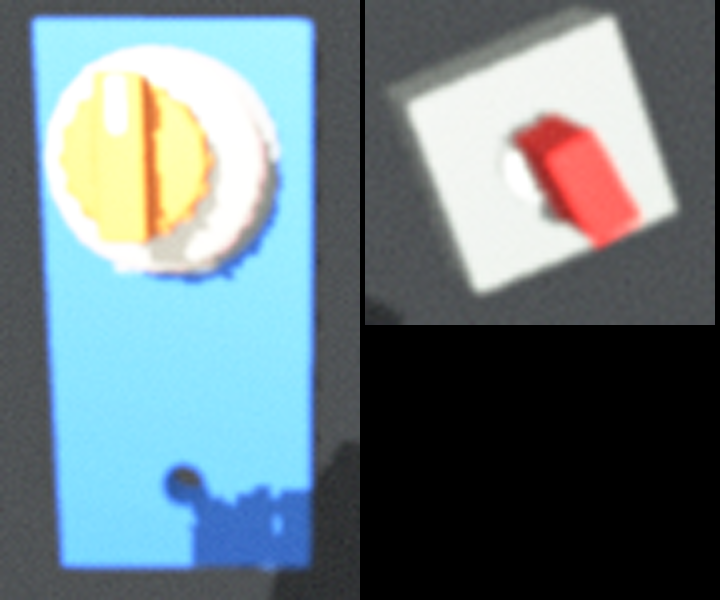

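```bash
python3 - <<'E'
from h import *
p=pickle.load(open("w1.pkl","rb"))
a=lambda x,y,z: ray(p,240+x/4,55+y/4,z)
b=lambda x,y,z: ray(p,390+(x-365)/5,130+y/5,z)
ang=lambda d: np.degrees(np.arctan2(d[1],d[0])).round(1)
c=[a(x,y,.159) for x,y in [(93,73),(145,73),(145,242),(95,242)]]
print("bar",np.mean(c,0).round(4),ang(c[0]-c[3]),ang(c[1]-c[2]),np.linalg.norm(c[0]-c[3]),np.linalg.norm(c[0]-c[1]))
h=a(184,484,.03); c=[a(x,y,.03) for x,y in [(32,18),(312,18),(312,568),(62,568)]]
C=np.mean(c,0); print("hole",h.round(4),"block",C.round(4),ang(c[0]-c[3]),ang(c[1]-c[2]),np.linalg.norm(c[0]-c[3]),np.linalg.norm(c[0]-c[1]))
d=(c[0]-c[3]+c[1]-c[2]); d/=np.linalg.norm(d); print("axis by block",C+.0475*d,"hole by block",C-.0625*d,"axis by hole",h+.11*d)
c=[b(x,y,.074) for x,y in [(550,172),(592,130),(640,215),(600,248)]]
print("flag",np.mean(c,0).round(4),ang(c[0]-c[3]),ang(c[1]-c[2]),np.linalg.norm(c[0]-c[3]),np.linalg.norm(c[0]-c[1]))
c=[b(x,y,.03) for x,y in [(408,103),(612,18),(677,210),(478,293)]]
print("park",np.mean(c,0).round(4),ang(c[0]-c[3]),ang(c[1]-c[2]),np.linalg.norm(c[0]-c[3]),np.linalg.norm(c[0]-c[1]))
E
```

```text
bar [ 0.609  -0.1334] -7.0 -7.1 0.03864690847962418 0.012247734330281902
hole [ 0.5004 -0.1234] block [ 0.5619 -0.1291] -5.2 -5.0 0.18654234314672433 0.09103568641371716
axis by block [ 0.60919748 -0.13329289] hole by block [ 0.49962839 -0.12356593] axis by hole [ 0.60993936 -0.13309742]
flag [ 0.5035 -0.3231] 31.8 28.7 0.025025331229640593 0.014558206422648282
park [ 0.5043 -0.3235] 18.8 19.3 0.060394138084766305 0.05975145586464319
```

>>> carry_out --deltas '[0.028, 0.0145, -0.02, 0, 0, -2, 1, 0.028, 0.014, -0.02, 0, 0, 0, 1, 0.027, 0.014, -0.02, 0, 0, 0, 1, 0, 0, -0.03, 0, 0, 0, 1, 0, 0, -0.03, 0, 0, 0, 1, 0, 0, -0.01, 0, 0, 0, 1, 0, 0, 0, 0, 0, 0, 1]' --force 25

```text
clock: 3.35
tool_pos: [0.6088, -0.1341, 0.2124]
orientation: [-0.0, 0.998, -0.061, -0.0]
force: [0.5, 0.2, 0.9]
gripper_width: 0.0854
grasp_force: 0.0
```

>>> carry_out --deltas '[0, 0.001, -0.025, 0, 0, 0, 1, 0, 0, -0.025, 0, 0, 0, 1, 0, 0, -0.02, 0, 0, 0, 0.3, 0, 0, -0.0035, 0, 0, 0, -0.3, 0, 0, 0, 0, 0, 0, -0.6, 0, 0, 0, 0, 0, 0, -0.8, 0, 0, 0, 0, 0, 0, -1, 0, 0, 0, 0, 0, 0, -1, 0, 0, 0, 0, 0, 0, -1, 0, 0, 0, 0, 0, 0, -1]' --force 25

```text
clock: 4.6
tool_pos: [0.61, -0.1333, 0.1406]
orientation: [0.001, 0.998, -0.061, 0.001]
force: [-1.5, -3.3, 4.5]
gripper_width: 0.0112
grasp_force: 29.2
```

```bash
cat > st.py <<'E'
from bench import sensors
import numpy as np
s=sensors.state(); q=s["orientation"]
print(round(s["clock"],2),s["tool_pos"].round(4),"xang",np.degrees(2*np.arctan2(q[2],q[1])).round(2),"F",s["force"].round(2),"M",s["ft_torque"].round(3),"q6",s["joint_pos"][5].round(3),"w",round(s["gripper_width"],4),round(s["grasp_force"],1))
E
python3 st.py
```

```text
4.6 [ 0.61   -0.1333  0.1406] xang -6.97 F [-1.5  -3.3   4.52] M [-0.619  0.263  0.08 ] q6 1.352 w 0.0112 29.2
```

>>> carry_out --deltas '[0, 0, 0, 0, 0, 1, -1, 0, 0, 0, 0, 0, 1, -1, 0, 0, 0, 0, 0, 0, -1]'

```text
clock: 4.97
tool_pos: [0.61, -0.1333, 0.1406]
orientation: [0.001, 0.999, -0.043, 0.001]
force: [-1.1, -3.2, 6.5]
gripper_width: 0.0114
grasp_force: 29.1
```

```bash
python3 st.py
```

```text
4.97 [ 0.61   -0.1333  0.1406] xang -4.97 F [-1.08 -3.22  6.51] M [-0.598  0.262  0.004] q6 1.317 w 0.0114 29.1
```

>>> carry_out --deltas '[0, 0, 0, 0, 0, 1, -1, 0, 0, 0, 0, 0, 1, -1, 0, 0, 0, 0, 0, 0, -1]'

```text
clock: 5.35
tool_pos: [0.61, -0.1333, 0.1406]
orientation: [0.001, 1.0, -0.026, 0.001]
force: [-0.9, -3.8, 5.5]
gripper_width: 0.011
grasp_force: 29.1
```

```bash
python3 st.py
```

```text
5.35 [ 0.61   -0.1333  0.1406] xang -2.99 F [-0.91 -3.78  5.51] M [-0.537  0.317 -0.184] q6 1.282 w 0.011 29.1
```

>>> carry_out --deltas '[0, 0, 0, 0, 0, -1, -1, 0, 0, 0, 0, 0, -1, -1, 0, 0, 0, 0, 0, 0, 0.2, 0, 0, 0, 0, 0, 0, 1, 0, 0, 0.03, 0, 0, 0, 1, 0, 0, 0.03, 0, 0, 0, 1, 0, 0.02, 0.03, 0, 0, 0, 1, -0.015, 0.04, 0.03, 0, 0, 1, 1, -0.015, 0.04, 0.03, 0, 0, 1, 1, -0.015, 0.04, 0.03, 0, 0, 0, 1, -0.02, 0.04, 0.02, 0, 0, 0, 1, -0.02, 0.04, 0, 0, 0, 0, 1, -0.02, 0.04, 0, 0, 0, 0, 1, -0.015, 0.015, 0, 0, 0, 0, 1, 0, 0, 0, 0, 0, 0, 1, 0, 0, 0, 0, 0, 0, 1]'

```text
clock: 7.35
tool_pos: [0.4896, 0.1419, 0.339]
orientation: [0.0, 1.0, -0.026, 0.0]
force: [-0.3, -0.9, 0.4]
gripper_width: 0.0855
grasp_force: 0.0
```

```bash
python3 look.py w2; python3 - <<'E'
from h import *
a=cv2.imread("pics/w2.png"); p=pickle.load(open("w2.pkl","rb"))
for n,h,ax in [("M",(.431,.0555),(.541,.0577)),("L",(.436,.2415),(.545,.228))]: print(n,proj(p,(*h,.03)).round(),proj(p,(*ax,.159)).round())
cs=[proj(p,(*ax,.1)) for ax in [(.5,.056),(.5,.232)]]
o=[cv2.resize(a[max(0,int(v)-75):int(v)+75,int(u)-50:int(u)+50],(400,600),interpolation=cv2.INTER_CUBIC) for u,v in cs]
print([(int(u)-50,max(0,int(v)-75)) for u,v in cs]); cv2.imwrite("pics/w2c.png",np.hstack(o))
E
```

```text
tcp [0.4896 0.1419 0.339 ] q [ 2.000e-04  9.997e-01 -2.610e-02  0.000e+00] t 7.35 w 0.08551860477508234
[[-0.0519, -0.9568, -0.2859, 0.5629], [-0.9987, 0.0501, 0.0137, 0.1393], [0.0012, 0.2862, -0.9582, 0.4813], [0.0, 0.0, 0.0, 1.0]] 323.54010009497244
bottle_a [([465.0, 8.0, 629.0, 160.0], 0.92), ([345.0, 76.0, 416.0, 218.0], 0.73), ([141.0, 225.0, 225.0, 341.0], 0.67), ([215.0, 80.0, 292.0, 222.0], 0.65), ([92.0, 0.0, 183.0, 50.0], 0.55)]
cap_a_bar [([216.0, 105.0, 258.0, 146.0], 0.87), ([138.0, 282.0, 166.0, 309.0], 0.52)]
flag []
M [382. 193.] [405. 120.]
L [254. 196.] [230. 125.]
[(343, 77), (194, 85)]
```

View pics/w2c.png

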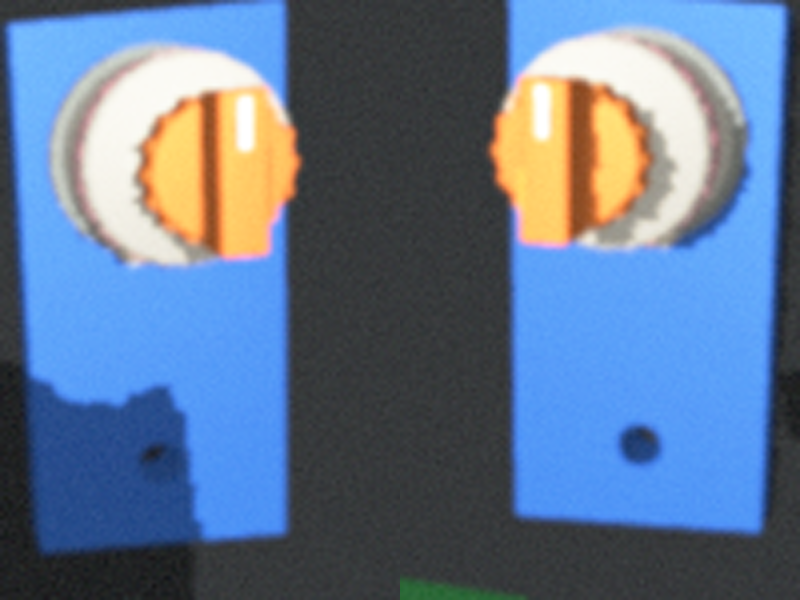

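```bash
python3 - <<'E'
from h import *
p=pickle.load(open("w2.pkl","rb"))
ang=lambda d: np.degrees(np.arctan2(d[1],d[0])).round(1)
for n,(ou,ov),bar,blk,hl in [("M",(343,77),[(221,92),(266,88),(271,257),(221,258)],[(8,22),(287,2),(288,535),(40,552)],(155,455)),
 ("L",(194,85),[(119,80),(168,80),(170,244),(120,243)],[(110,2),(385,5),(363,533),(115,517)],(240,443))]:
    a=lambda x,y,z: ray(p,ou+x/4,ov+y/4,z)
    c=[a(x,y,.159) for x,y in bar]
    print(n,"bar",np.mean(c,0).round(4),ang(c[0]-c[3]),ang(c[1]-c[2]),np.linalg.norm(c[0]-c[3]),np.linalg.norm(c[0]-c[1]))
    h=a(*hl,.03); c=[a(x,y,.03) for x,y in blk]
    C=np.mean(c,0); print("hole",h.round(4),"block",C.round(4),ang(c[0]-c[3]),ang(c[1]-c[2]),np.linalg.norm(c[0]-c[3]),np.linalg.norm(c[0]-c[1]))
    d=(c[0]-c[3]+c[1]-c[2]); d/=np.linalg.norm(d); print("axis by block",C+.0475*d,"hole by block",C-.0625*d,"axis by hole",h+.11*d)
E
```

```text
M bar [0.5403 0.0585] 1.0 3.3 0.039366095215888436 0.010700577114148993
hole [0.4341 0.0564] block [0.4927 0.0562] 1.9 1.9 0.1855993976446802 0.09150280022087698
axis by block [0.54014469 0.05784259] hole by block [0.43020678 0.05414717] axis by hole [0.54407475 0.06014361]
L bar [0.5444 0.2279] -7.5 -6.5 0.03896713869845195 0.011722293983663624
hole [0.4363 0.2418] block [0.4956 0.2341] -7.4 -7.0 0.1804501354403164 0.09061869122824218
axis by block [0.54277466 0.2281498 ] hole by block [0.43364112 0.24192914] axis by hole [0.54542053 0.22801858]
```

>>> carry_out --deltas '[0.018, 0.029, -0.02, 0, 0, -2, 1, 0.018, 0.029, -0.02, 0, 0, -2, 1, 0.019, 0.028, -0.02, 0, 0, 0, 1, 0, 0, -0.035, 0, 0, 0, 1, 0, 0, -0.035, 0, 0, 0, 1, 0, 0, 0, 0, 0, 0, 1, 0, 0, 0, 0, 0, 0, 1]'

```text
clock: 8.43
tool_pos: [0.5452, 0.2284, 0.2105]
orientation: [-0.0, 0.998, -0.061, 0.001]
force: [-0.3, 0.1, 0.8]
gripper_width: 0.0854
grasp_force: 0.0
```

>>> carry_out --deltas '[0, 0, -0.025, 0, 0, 0, 1, 0, 0, -0.025, 0, 0, 0, 1, 0, 0, -0.019, 0, 0, 0, 0.3, 0, 0, 0, 0, 0, 0, -0.3, 0, 0, 0, 0, 0, 0, -0.6, 0, 0, 0, 0, 0, 0, -0.8, 0, 0, 0, 0, 0, 0, -1, 0, 0, 0, 0, 0, 0, -1, 0, 0, 0, 0, 0, 0, -1, 0, 0, 0, 0, 0, 0, -1]'

```text
clock: 9.68
tool_pos: [0.5451, 0.2282, 0.1418]
orientation: [0.0, 0.998, -0.061, 0.001]
force: [-1.0, -3.6, 5.5]
gripper_width: 0.0114
grasp_force: 28.5
```

```bash
python3 st.py
```

```text
9.68 [0.5451 0.2282 0.1418] xang -6.97 F [-0.95 -3.57  5.46] M [-0.663  0.204 -0.039] q6 1.956 w 0.0114 28.5
```

>>> carry_out --deltas '[0, 0, 0, 0, 0, 1, -1, 0, 0, 0, 0, 0, 1, -1, 0, 0, 0, 0, 0, 0, -1]'

```text
clock: 10.05
tool_pos: [0.5452, 0.2282, 0.1418]
orientation: [0.0, 0.999, -0.043, 0.001]
force: [-1.1, -4.5, 5.1]
gripper_width: 0.0115
grasp_force: 28.6
```

```bash
python3 st.py
```

```text
10.05 [0.5452 0.2282 0.1418] xang -4.98 F [-1.15 -4.48  5.11] M [-0.584  0.186 -0.191] q6 1.922 w 0.0115 28.6
```

>>> carry_out --deltas '[0, 0, 0, 0, 0, -1, -1, 0, 0, 0, 0, 0, -1, -1, 0, 0, 0, 0, 0, 0, 0.2, 0, 0, 0, 0, 0, 0, 1, 0, 0, 0.03, 0, 0, 0, 1, 0, 0, 0.03, 0, 0, 0, 1, 0, -0.03, 0.01, 0, 0, 3, 1, -0.001, -0.035, 0, 0, 0, 3, 1, -0.001, -0.035, 0, 0, 0, 3, 1, -0.001, -0.035, 0, 0, 0, 0, 1, -0.002, -0.035, 0, 0, 0, 0, 1, 0, 0, 0, 0, 0, 0, 1, 0, 0, 0, 0, 0, 0, 1]'

```text
clock: 11.68
tool_pos: [0.5392, 0.0591, 0.21]
orientation: [-0.0, 1.0, 0.018, -0.0]
force: [-0.2, -0.9, -0.8]
gripper_width: 0.0853
grasp_force: 0.0
```

>>> carry_out --deltas '[0.001, -0.001, -0.025, 0, 0, 0, 1, 0, 0, -0.025, 0, 0, 0, 1, 0, 0, -0.0185, 0, 0, 0, 0.3, 0, 0, 0, 0, 0, 0, -0.3, 0, 0, 0, 0, 0, 0, -0.6, 0, 0, 0, 0, 0, 0, -0.8, 0, 0, 0, 0, 0, 0, -1, 0, 0, 0, 0, 0, 0, -1, 0, 0, 0, 0, 0, 0, -1, 0, 0, 0, 0, 0, 0, -1]'

```text
clock: 12.92
tool_pos: [0.5412, 0.0578, 0.1429]
orientation: [-0.0, 1.0, 0.018, 0.001]
force: [-0.1, 1.4, 5.6]
gripper_width: 0.0114
grasp_force: 29.4
```

```bash
python3 st.py
```

```text
12.93 [0.5412 0.0578 0.1429] xang 2.03 F [-0.11  1.38  5.58] M [ 0.318  0.084 -0.006] q6 1.496 w 0.0114 29.4
```

>>> carry_out --deltas '[0, 0, 0, 0, 0, 1, -1, 0, 0, 0, 0, 0, 1, -1, 0, 0, 0, 0, 0, 0, -1]'

```text
clock: 13.3
tool_pos: [0.5412, 0.0578, 0.1429]
orientation: [-0.0, 0.999, 0.035, 0.001]
force: [-0.8, 1.5, 6.3]
gripper_width: 0.0112
grasp_force: 29.4
```

```bash
python3 st.py
```

```text
13.3 [0.5412 0.0578 0.1429] xang 4.04 F [-0.84  1.48  6.32] M [ 0.293  0.091 -0.004] q6 1.461 w 0.0112 29.4
```

>>> carry_out --deltas '[0, 0, 0, 0, 0, 1.5, -1, 0, 0, 0, 0, 0, 1.5, -1, 0, 0, 0, 0, 0, 0, -1]'

```text
clock: 13.68
tool_pos: [0.5412, 0.0579, 0.1429]
orientation: [-0.0, 0.998, 0.061, 0.001]
force: [-1.0, 2.8, 6.5]
gripper_width: 0.0112
grasp_force: 29.4
```

```bash
python3 st.py
```

```text
13.68 [0.5412 0.0579 0.1429] xang 7.05 F [-1.01  2.84  6.53] M [ 0.319  0.108 -0.109] q6 1.409 w 0.0112 29.4
```

>>> carry_out --deltas '[0, 0, 0, 0, 0, 1.5, -1, 0, 0, 0, 0, 0, 1.5, -1, 0, 0, 0, 0, 0, 0, -1]'

```text
clock: 14.05
tool_pos: [0.5411, 0.0579, 0.143]
orientation: [-0.0, 0.996, 0.088, 0.001]
force: [-0.5, 2.1, 5.7]
gripper_width: 0.0111
grasp_force: 29.4
```

```bash
python3 st.py
```

```text
14.05 [0.5411 0.0579 0.143 ] xang 10.05 F [-0.53  2.06  5.67] M [ 0.362  0.074 -0.051] q6 1.357 w 0.0111 29.4
```

>>> carry_out --deltas '[0, 0, 0, 0, 0, 2, -1, 0, 0, 0, 0, 0, 2, -1, 0, 0, 0, 0, 0, 0, -1]'

```text
clock: 14.42
tool_pos: [0.5411, 0.058, 0.1429]
orientation: [-0.0, 0.992, 0.122, 0.001]
force: [-1.5, 2.8, 5.9]
gripper_width: 0.0108
grasp_force: 29.4
```

```bash
python3 st.py
```

```text
14.43 [0.5411 0.058  0.1429] xang 14.05 F [-1.54  2.77  5.94] M [ 0.419  0.08  -0.062] q6 1.287 w 0.0108 29.4
```

>>> carry_out --deltas '[0, 0, 0, 0, 0, 3, -1, 0, 0, 0, 0, 0, 3, -1, 0, 0, 0, 0, 0, 3, -1, 0, 0, 0, 0, 0, 3, -1, 0, 0, 0, 0, 0, 0, -1]'

```text
clock: 15.05
tool_pos: [0.5411, 0.0581, 0.1429]
orientation: [-0.0, 0.974, 0.225, 0.001]
force: [-0.3, 2.8, 6.3]
gripper_width: 0.0116
grasp_force: 29.4
```

```bash
python3 st.py
```

```text
15.05 [0.5411 0.0581 0.1429] xang 26.06 F [-0.29  2.78  6.27] M [ 0.486  0.075 -0.027] q6 1.077 w 0.0116 29.4
```

>>> carry_out --deltas '[0, 0, 0, 0, 0, 3.5, -1, 0, 0, 0, 0, 0, 3.5, -1, 0, 0, 0, 0, 0, 3.5, -1, 0, 0, 0, 0, 0, 3.5, -1, 0, 0, 0, 0, 0, 0, -1, 0, 0, 0, 0, 0, 0, -1, 0, 0, 0, 0, 0, 0, 0.2, 0, 0, 0, 0, 0, 0, 1, 0, 0, 0.03, 0, 0, 0, 1, 0, 0, 0.03, 0, 0, 0, 1, -0.02, 0, 0.03, 0, 0, 0, 1, -0.02, 0, 0.03, 0, 0, 0, 1, -0.02, -0.02, 0.02, 0, 0, 0, 1, -0.02, -0.04, 0, 0, 0, 0, 1, 0, -0.04, 0, 0, 0, 0, 1, 0, -0.04, 0, 0, 0, 0, 1, 0, 0, 0, 0, 0, 0, 1, 0, 0, 0, 0, 0, 0, 1]'

```text
clock: 17.3
tool_pos: [0.46, -0.0821, 0.2812]
orientation: [-0.0, 0.94, 0.342, -0.0]
force: [-0.2, -0.8, -0.5]
gripper_width: 0.0849
grasp_force: 0.0
```

```bash
python3 look.py w3
```

```text
tcp [ 0.46   -0.0821  0.2812] q [-4.000e-04  9.397e-01  3.420e-01 -2.000e-04] t 17.3 w 0.08493363874559358
[[0.6429, -0.7337, -0.2199, 0.5165], [-0.7659, -0.6159, -0.1844, -0.0341], [-0.0002, 0.287, -0.9579, 0.4235], [0.0, 0.0, 0.0, 1.0]] 323.54010009497244
bottle_a [([173.0, 0.0, 326.0, 152.0], 0.94), ([325.0, 32.0, 519.0, 197.0], 0.9), ([47.0, 0.0, 146.0, 49.0], 0.67), ([0.0, 1.0, 14.0, 30.0], 0.58)]
cap_a_bar []
flag [([473.0, 244.0, 505.0, 279.0], 0.58), ([443.0, 218.0, 509.0, 277.0], 0.24)]
```

View pics/w3.png

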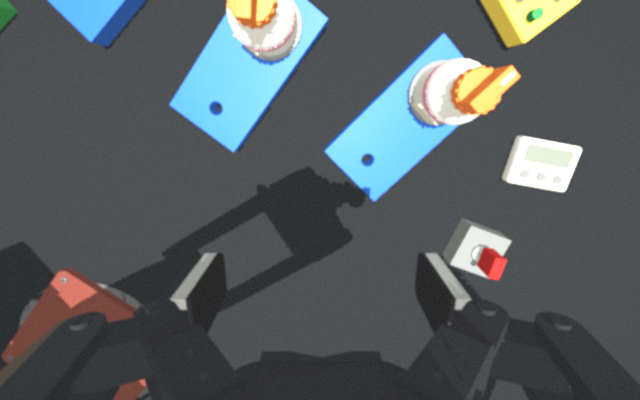

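M's bar now stands upright in the image at (253,12), which is yaw of about 40°, so the cap turned with the hand. M's hole is at (216,108) and the flag at (490,262).

```bash
python3 - <<'E'
from h import *
p=pickle.load(open("w3.pkl","rb")); g=cv2.cvtColor(p["pixels"],cv2.COLOR_RGB2GRAY).astype(float)
for n,u,v in [("M",216,108),("R",368,159)]:
    s=g[v-9:v+10,u-9:u+10]; w=np.clip(np.median(s)*.75-s,0,None); Y,X=np.mgrid[v-9:v+10,u-9:u+10]
    print(n,(X*w).sum()/w.sum(),(Y*w).sum()/w.sum(),ray(p,(X*w).sum()/w.sum(),(Y*w).sum()/w.sum(),.03).round(4))
a=cv2.imread("pics/w3.png")
A=cv2.resize(a[210:290,435:520],None,fx=7,fy=7,interpolation=cv2.INTER_CUBIC)
cv2.imwrite("pics/w3c.png",A)
E
```

```text
M 215.56681802646355 107.4807870709438 [0.4318 0.0551]
R 367.2561053690661 159.17817616390744 [ 0.5009 -0.1223]
```

View pics/w3c.png

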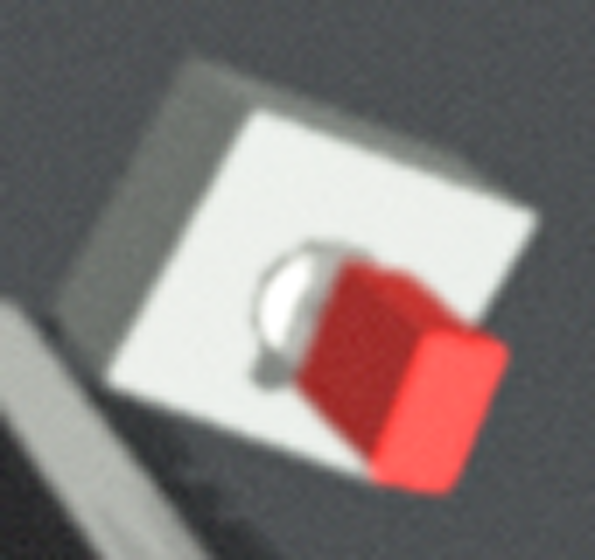

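```bash
python3 - <<'E'
from h import *
p=pickle.load(open("w3.pkl","rb"))
b=lambda x,y,z: ray(p,435+x/7,210+y/7,z)
ang=lambda d: np.degrees(np.arctan2(d[1],d[0])).round(1)
c=[b(x,y,.074) for x,y in [(426,330),(510,345),(450,494),(370,482)]]
print("flag",np.mean(c,0).round(4),ang(c[0]-c[3]),ang(c[1]-c[2]),np.linalg.norm(c[0]-c[3]),np.linalg.norm(c[0]-c[1]))
c=[b(x,y,.03) for x,y in [(258,110),(540,217),(380,478),(105,383)]]
print("park",np.mean(c,0).round(4))
c=[b(x,y,.042) for x,y in [(345,260),(298,378)]]; print(ang(c[0]-c[1]))
E
```

```text
flag [ 0.5051 -0.3233] 29.9 28.8 0.029708304899041846 0.015057607672675517
park [ 0.5052 -0.3238]
27.7
```

>>> carry_out --deltas '[0.008, -0.04, 0, 0, 0, -3, 1, 0.008, -0.04, -0.02, 0, 0, -4, 1, 0.008, -0.04, -0.02, 0, 0, -4, 1, 0.008, -0.04, -0.02, 0, 0, 0, 1, 0.008, -0.04, -0.02, 0, 0, 0, 1, 0.0045, -0.041, -0.02, 0, 0, 0, 1, 0, 0, -0.03, 0, 0, 0, 1, 0, 0, -0.03, 0, 0, 0, 1, 0, 0, 0, 0, 0, 0, 1, 0, 0, 0, 0, 0, 0, 1]' --force 40

```text
clock: 18.75
tool_pos: [0.5056, -0.3233, 0.1228]
orientation: [0.001, 0.968, 0.251, 0.0]
force: [0.6, -0.1, 0.7]
gripper_width: 0.0851
grasp_force: 0.0
```

>>> carry_out --deltas '[-0.001, 0, -0.03, 0, 0, 0, 1, 0, 0, -0.03, 0, 0, 0, 1, 0, 0, -0.0195, 0, 0, 0, 0.3, 0, 0, 0, 0, 0, 0, -0.3, 0, 0, 0, 0, 0, 0, -0.6, 0, 0, 0, 0, 0, 0, -0.8, 0, 0, 0, 0, 0, 0, -1, 0, 0, 0, 0, 0, 0, -1, 0, 0, 0, 0, 0, 0, -1]'

```text
clock: 19.88
tool_pos: [0.5048, -0.3243, 0.0438]
orientation: [0.001, 0.968, 0.251, 0.001]
force: [0.3, 1.3, 7.2]
gripper_width: 0.0135
grasp_force: 41.0
```

```bash
python3 st.py
```

```text
19.88 [ 0.5048 -0.3243  0.0438] xang 29.03 F [0.33 1.27 7.19] M [ 0.073 -0.015  0.014] q6 0.362 w 0.0135 41.0
```

>>> carry_out --deltas '[0, 0, 0.02, 0, 0, 0, -1, 0, 0, 0.03, 0, 0, 0, -1, 0, 0, 0.03, 0, 0, 0, -1, -0.005, 0.02, 0.02, 0, 0, -3, -1, -0.007, 0.036, 0, 0, 0, -3, -1, -0.007, 0.036, 0, 0, 0, -3, -1, -0.007, 0.036, 0, 0, 0, -3, -1, -0.007, 0.036, 0, 0, 0, -3, -1, -0.007, 0.036, 0, 0, 0, -3, -1, -0.007, 0.036, 0, 0, 0, -3, -1, -0.007, 0.036, 0, 0, 0, -3, -1, -0.007, 0.036, 0, 0, 0, -3, -1, -0.007, 0.036, 0, 0, 0, 0, -1, -0.006, 0.035, 0, 0, 0, 0, -1, 0, 0, 0, 0, 0, 0, -1, 0, 0, 0, 0, 0, 0, -1]'

```text
clock: 21.88
tool_pos: [0.43, 0.0553, 0.1428]
orientation: [0.0, 1.0, 0.018, 0.0]
force: [-1.1, -0.7, 0.2]
gripper_width: 0.0135
grasp_force: 40.2
```

```bash
python3 st.py; python3 look.py w4; python3 - <<'E'
from h import *
from bench import eyes
p=pickle.load(open("w4.pkl","rb")); s=eyes.capture("scene"); pickle.dump(s,open("s4.pkl","wb"))
print(proj(p,(.4312,.0545,.03)),proj(s,(.4312,.0545,.03)),proj(s,(.4312,.0545,.12)))
a=cv2.imread("pics/w4.png")[150:400,170:470]
u,v=proj(s,(.4312,.0545,.08)).astype(int); b=s["pixels"][v-40:v+40,u-50:u+50,::-1]; print(u-50,v-40)
o=np.zeros((600,800,3),np.uint8); o[:333,:400]=cv2.resize(a,(400,333)); o[:320,400:]=cv2.resize(b,(400,320),interpolation=cv2.INTER_CUBIC); cv2.imwrite("pics/c4.png",o[:340])
E
```

```text
21.88 [0.43   0.0553 0.1428] xang 2.08 F [-1.06 -0.71  0.19] M [-0.002 -0.008  0.002] q6 1.481 w 0.0135 40.2
tcp [0.43   0.0553 0.1428] q [3.000e-04 9.998e-01 1.810e-02 5.000e-04] t 21.875 w 0.013495162057706586
[[0.0365, -0.9577, -0.2853, 0.5033], [-0.9993, -0.0346, -0.0117, 0.0592], [0.0013, 0.2855, -0.9584, 0.2852], [0.0, 0.0, 0.0, 1.0]] 323.54010009497244
bottle_a [([0.0, 228.0, 66.0, 399.0], 0.88), ([474.0, 0.0, 640.0, 160.0], 0.68), ([259.0, 0.0, 387.0, 231.0], 0.65), ([0.0, 0.0, 169.0, 220.0], 0.62)]
cap_a_bar []
flag [([300.0, 222.0, 341.0, 322.0], 0.71)]
[322.48779353 193.20073874] [289.49701513 200.35288793] [287.52866324 174.16110325]
238 146
```

View pics/c4.png

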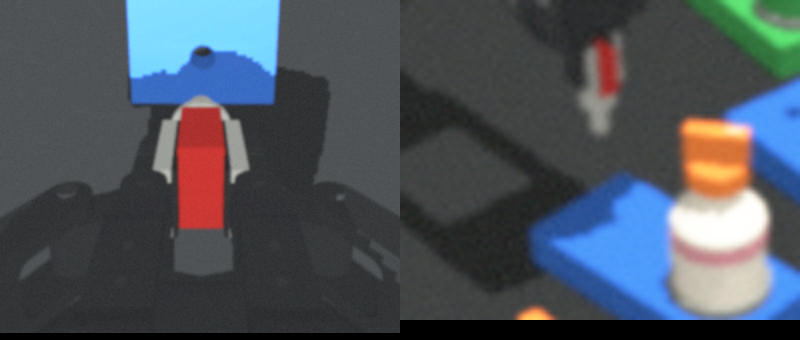

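```bash
python3 - <<'E'
from h import *
p=pickle.load(open("w4.pkl","rb"))
print("collar front",ray(p,320,221.5,.133)-[.012,0])
for v in (260,321): print("plate top edge",ray(p,170+201*.75,v,.173))
a=cv2.imread("pics/w4.png")
A=cv2.resize(a[165:325,270:370],(375,600),interpolation=cv2.INTER_CUBIC); cv2.imwrite("pics/c5.png",A)
E
```

```text
collar front [0.43349378 0.05709704]
plate top edge [0.44493356 0.05680356]
plate top edge [0.41739569 0.05578638]
```

View pics/c5.png

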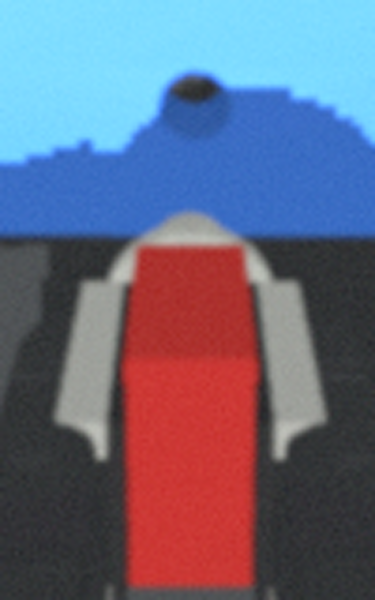

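>>> carry_out --deltas '[-0.001, -0.0013, -0.03, 0, 0, 0, -1, 0, 0, -0.03, 0, 0, 0, -1, 0, 0, -0.008, 0, 0, 0, -1, 0, 0, -0.004, 0, 0, 0, -1, 0, 0, -0.004, 0, 0, 0, -1, 0, 0, 0, 0, 0, 0, -1]'

```text
clock: 22.88
tool_pos: [0.4292, 0.0543, 0.0666]
orientation: [0.0, 1.0, 0.018, 0.0]
force: [-0.6, -0.3, -0.7]
gripper_width: 0.0133
grasp_force: 40.2
```

```bash
python3 st.py
```

```text
22.88 [0.4292 0.0543 0.0666] xang 2.04 F [-0.58 -0.33 -0.69] M [0.013 0.031 0.028] q6 1.478 w 0.0133 40.2
```

>>> carry_out --deltas '[0, 0, -0.003, 0, 0, 0, -1, 0, 0, -0.003, 0, 0, 0, -1, 0, 0, 0, 0, 0, 0, -1]'

```text
clock: 23.25
tool_pos: [0.4288, 0.0544, 0.06]
orientation: [-0.0, 1.0, 0.018, 0.0]
force: [1.1, -0.1, -1.0]
gripper_width: 0.0134
grasp_force: 40.2
```

```bash
python3 st.py
```

```text
23.25 [0.4288 0.0544 0.06  ] xang 2.04 F [ 1.1  -0.05 -0.97] M [-0.03  -0.085 -0.009] q6 1.478 w 0.0134 40.2
```

>>> carry_out --deltas '[0, 0, -0.004, 0, 0, 0, -1, 0, 0, -0.004, 0, 0, 0, -1, 0, 0, -0.004, 0, 0, 0, -1, 0, 0, 0, 0, 0, 0, -1]'

```text
clock: 23.75
tool_pos: [0.4288, 0.0543, 0.0478]
orientation: [-0.0, 1.0, 0.018, 0.0]
force: [0.5, 0.1, -1.3]
gripper_width: 0.0133
grasp_force: 40.2
```

```bash
python3 st.py
```

```text
23.75 [0.4288 0.0543 0.0478] xang 2.04 F [ 0.46  0.09 -1.26] M [ 0.017 -0.325 -0.003] q6 1.478 w 0.0133 40.2
```

>>> carry_out --deltas '[0, 0, -0.002, 0, 0, 0, -1, 0, 0, -0.002, 0, 0, 0, -1, 0, 0, -0.001, 0, 0, 0, -1, 0, 0, 0, 0, 0, 0, -1]'

```text
clock: 24.25
tool_pos: [0.4289, 0.0543, 0.0438]
orientation: [0.0, 1.0, 0.018, -0.0]
force: [-2.9, -0.1, 7.4]
gripper_width: 0.0132
grasp_force: 41.5
```

```bash
python3 st.py
```

```text
24.25 [0.4289 0.0543 0.0438] xang 2.04 F [-2.95 -0.07  7.41] M [0.009 0.445 0.005] q6 1.478 w 0.0132 41.5
```

Seated: Fz is 7 N at the same height as in the parking block. Next: release, retreat and check.

>>> carry_out --deltas '[0, 0, 0, 0, 0, 0, -0.4, 0, 0, 0, 0, 0, 0, 0, 0, 0, 0, 0, 0, 0, 0.6, 0, 0, 0, 0, 0, 0, 1, 0, 0, 0.01, 0, 0, 0, 1, -0.01, 0, 0.03, 0, 0, 0, 1, -0.01, 0, 0.03, 0, 0, 0, 1, -0.01, 0, 0.03, 0, 0, 0, 1, 0, 0, 0.03, 0, 0, 0, 1, 0, 0, 0.03, 0, 0, 0, 1, 0, 0, 0.02, 0, 0, 0, 1, 0, 0, 0, 0, 0, 0, 1]'

```text
clock: 25.75
tool_pos: [0.3999, 0.0543, 0.2253]
orientation: [0.0, 1.0, 0.018, 0.002]
force: [0.4, 0.1, -0.5]
gripper_width: 0.0855
grasp_force: 0.0
```

```bash
python3 look.py w6; python3 - <<'E'
from h import *
from bench import eyes
p=pickle.load(open("w6.pkl","rb")); s=eyes.capture("scene")
print(proj(p,(.4312,.0543,.03)),proj(p,(.4312,.0543,.074)),proj(s,(.4312,.0543,.03)),proj(s,(.4312,.0543,.074)))
def crop(im,X,w):
    u,v=X.astype(int); u0,v0=max(0,u-w),max(0,v-w); print(u0,v0); return cv2.resize(im[v0:v0+2*w,u0:u0+2*w,::-1],(400,400),interpolation=cv2.INTER_CUBIC)
cv2.imwrite("pics/c6.png",np.hstack([crop(p["pixels"],proj(p,(.47,.0543,.06)),80),crop(s["pixels"],proj(s,(.45,.0543,.06)),50)]))
E
```

```text
tcp [0.3999 0.0543 0.2253] q [2.000e-04 9.998e-01 1.780e-02 2.300e-03] t 25.75 w 0.08545582483879845
[[0.0359, -0.9588, -0.2818, 0.4727], [-0.9994, -0.0341, -0.0113, 0.0581], [0.0012, 0.2821, -0.9594, 0.368], [0.0, 0.0, 0.0, 1.0]] 323.54010009497244
bottle_a [([274.0, 0.0, 370.0, 175.0], 0.94), ([27.0, 0.0, 202.0, 171.0], 0.75), ([1.0, 170.0, 109.0, 330.0], 0.67), ([444.0, 0.0, 573.0, 118.0], 0.62)]
cap_a_bar [([27.0, 2.0, 98.0, 16.0], 0.6)]
flag [([311.0, 135.0, 334.0, 170.0], 0.61), ([292.0, 0.0, 354.0, 27.0], 0.4)]
[322.13446108 144.37239785] [322.45434836 150.37696076] [289.44393619 200.38444586] [288.50556078 187.91659991]
243 25
243 144
```

View pics/c6.png

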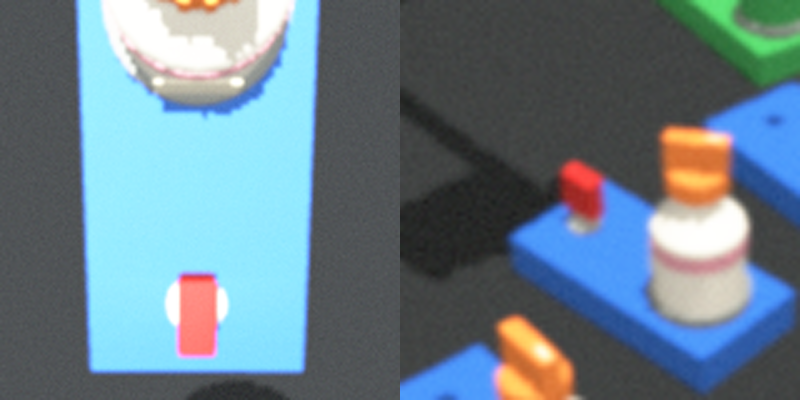

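```bash
python3 -c "
from bench import robot
print(robot.job_done())"
```

```text
the job is handed in; nothing more can be done
None
```

I handed the job in: the middle bottle's cap was the loose one, so I turned it about 38° and stood the red flag fully home and upright in the hole in front of it; both tight caps were only felt, up to about 0.19 N m, and left alone.

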